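# Close the card case and hold the date stamp on its label

### The job

Swing the lid of the flat black case fully shut over the USB stick inside it. Then pick up the date stamp by its handle block, set it upright and flat inside the printed frame on the lid's paper label, square to the frame (either way round), and gently press its handle at least half-way down without ramming it. Finish while still holding the stamp pressed there; leave the mug, staple box, ink pad and calculator where they are.

Things in the scene. Friction and masses are not known exactly. Their poses are not given: they have to be found in the camera images.
- card_case: Flat black case, 80 x 167 x 19 mm (x, y, z) when shut, 0.3 kg, loose on the desk. Origin: centre of its underside; z up, long side along y, hinge along its +x edge, opening edge at -x. 14 mm deep tray with 2 mm walls and floor; the lid is a 5 mm thick plate covering the whole case (80 x 168 mm), its top 19 mm above the desk when shut.
- card_case_lid (a joint): Angle of the case's lid: 0 shut flat, grows as it opens up and over towards the case's +x, at most 1.92 rad. It starts open at 1.7 to 1.9 rad, leaning a little back from upright, its free edge about 90 mm above the desk. Its hinge is loose with a little friction: pushed past upright towards -x it falls or follows the finger down; no latch.
- lid_hinge (a point): Centre of the lid's hinge line, 14 mm above the case's underside, 39 mm to the case's +x; axes as the case. The hinge line runs along the case's y.
- date_frame (a point): Centre of the printed frame on the lid: a thin dark rectangle, 42 x 57 mm (along the lid's x and y) on a white paper label of 64 x 84 mm, 1 mm thick, fixed on the lid's outer face. With the lid shut it lies 36 mm to the case's +y, at x = 0, 20 mm above the desk, facing up, z up and x, y as the case's.
- stamp: Self-inking date stamp standing upright, 38 x 54 x 82 mm (x, y, z), 75 g, loose. Origin: centre of its underside, z up. Lower body (dark) 34 x 50 mm with its flat foot, from the underside to 42 mm; the handle block (red, 38 x 54 mm, at rest from 56 to 82 mm above the underside) slides straight down on it. Grip the handle block across its 38 mm (along x) from above.
- stamp_press (a joint): How far the stamp's handle block is pressed down: 0 at rest (a spring holds it up), 0.012 m at the bottom. The spring takes 2 N to start, 5 N at half-way (0.006 m) and 8 N at the bottom, where it stops hard.
- usb_stick: Dark USB stick, 18 x 51 x 8 mm, lying in the case. Origin: centre of its underside.
- mug: White mug, 82 x 118 x 93 mm, bystander. Origin: centre of its underside.
- staple_box: Small carton, 42 x 88 x 27 mm, bystander. Origin: centre of its underside.
- ink_pad: Flat ink pad, 60 x 90 x 16 mm, bystander. Origin: centre of its underside.
- calculator: Flat pocket calculator, 135 x 80 x 15 mm, bystander. Origin: centre of its underside.
There are look-alikes about, which are no part of the job. Leave any orange look-alike of the stamp alone.

How it is judged:
On the way, in this order (a step that is already met when the one before it is completed fails the run):
1. the lid is shut, with the stamp still standing on the desk (value of joint card_case_lid below 0.05 rad and height (world z) of stamp below 0.01 m), for 0.2 s.
2. the stamp is lifted in the fingers, the lid staying shut (value of joint card_case_lid below 0.05 rad and height (world z) of stamp above 0.035 m and contact force between the fingers and stamp above 1 N), for 0.2 s.
At the end, for the whole second after the job is handed in: Lid shut (under 0.05 rad), USB stick inside; stamp upright within 0.07 rad, foot on the label (within 4 mm), centre within 6.5 mm of the frame's, turned at most 0.14 rad off it (either way round); handle down over 5 mm, pressing with 2.5 to 15 N, in the fingers and still (value of joint card_case_lid below 0.05 rad and horizontal distance between usb_stick and card_case below 0.085 m and horizontal distance between stamp and date_frame below 0.0065 m and z of stamp in the frame of date_frame between -0.003 and 0.004 m and angle between the y axis of stamp and the y axis of date_frame, either way round below 0.14 rad and angle between stamp's own z axis and vertical below 0.07 rad and value of joint stamp_press above 0.005 m and contact force between stamp and card_case between 2.5 and 15 N and contact force between the fingers and stamp above 1 N and linear speed of stamp below 0.02 m/s); the arm keeps its last pose, push and grip.
It fails at once if the mug, staple box, ink pad or calculator is moved more than 2 cm (distance of any of mug, staple_box, ink_pad, calculator from where it was at the start of the episode above 0.02 m).
It fails at once if the stamp is rammed on the case (over 30 N) (contact force between stamp and card_case above 30 N).
It also fails if it takes over 58 s, if anything falls off the work surface, if the arm or the gripper's body presses on something with over 40 N, if the wrist force passes 120 N, or if a joint passes its speed limit or range.

### The arm

A 6-joint arm with a two-finger parallel gripper is mounted at the origin on the work surface; the furniture and walls round the work are solid. World frame = base frame: x ahead of the robot, y to its left, z up, the work surface at z = 0. Lengths are in m, angles in rad, forces in N, time in s.
With the tool pointing down it reaches from about 0.4 to 0.925 m from the base axis. Payload 12.5 kg.
Tool frame: the origin (TCP) lies midway between the tips of the shut fingers; the grasp point (between the pads) lies behind it (bot.hold_point_z is the z of the grasp point in the tool frame, in m); z points along the fingers, y is the line along which they close (so a half turn about z gives the same grasp; the last joint's range is limited). The gripper opens to 95 mm and grips with 3 to 60 N. Pads are 20 mm wide; open, the fingers measure 119 mm over their backs; the gripper's body (75 mm by 180 mm) begins 59 mm behind the grasp point.
Start: joints at [-1.339, 0.491, 1.559, -0, 1.092, -0.106], TCP at [0.207, -0.59, 0.215] pointing down, gripper open.
Joint ranges: [-3.1, 3.1], [-0.84, 2.19], [0.05, 2.79], [-1.13, 4.28], [0.06, 2.93], [-2.69, 2.69]. Speed limits (rad/s): [2.22, 2.22, 2.79, 3.14, 3.14, 3.14].

### API

Orientations are given as a unit quaternion [x, y, z, w].
In Python, from cell import bot, vision gives the robot as it stands.
- The arm moves only by the tool creep_tool, called after ">>>" as name(argument=value, ...) on one line, values as JSON. Schema: {"type":"object","properties":{"moves":{"type":"string"},"grip_n":{"type":"number"},"only":{"type":"string"},"quiet":{"type":"boolean"},"lines":{"type":"string"}},"required":["moves"],"additionalProperties":false}. moves is a string of 1 to 12 rows, parted by a bar, with the numbers parted by commas; each row has 5 numbers: dx, dy, dz in shares of the most that a row can go, 1 being 62.5 mm, then a turn about the tool's z in units of 0.1 rad, then the finger opening in m; each row shifts and turns the commanded pose from where the row before left it, along the tool's axes as they then stand; what a row does not reach is not made up. A row lasts 1/8 s, in which the tool goes at most 0.0625 m and 0.188 rad, less where a joint would pass 70% of its speed; a pose out of reach is approached as far as the arm can. The fingers move at their own pace and stop on an object; grip_n is the grip in N (left out, the last holds). Time passes only in rows, so rows that do not move let the fingers close. The tool returns the time, the measured TCP pose, the force, the opening and the grip force at its end. only (a regular expression) keeps the lines of the reply that match it, lines (a string "A,B") keeps lines A to B, and quiet returns only ok. Input that does not fit is refused with a message, and nothing moves.
- bot.get_obs(): the state, without advancing time (a new reading comes with each control period).
- vision.snapshot(name): name is "side" or "top"; returns a dict with "img" (384x512x3 uint8, red, green, blue), "fovy" (degrees; the focal length in pixels is half the picture's height over the tangent of half this angle, whatever the lens; pixels are square), "cx", "cy" (the principal point, pixels), "xyz" and "orientation" of the camera in the world. Camera axes: x right, y down, z forward; pixel columns grow to the right and rows downward; lengths in m; the calibration is good to about 2 mm. A picture is of the moment at which its call begins. There is no depth.
- bot.finish_job(): hands the job in; it is judged then, once.
The state is a dict: "time_s": time; "joint_positions": joint angles; "joint_vel": joint speeds; "joint_torque": joint torques, N m; "ee_pos": TCP position; "tool_rot": TCP orientation; "ft_force": force on the tool from outside, world axes, zero at the start; "wrist_torque": the same for the moment, N m; "opening": finger opening in m; "grip_force": force on a finger pad.
Only numpy, scipy, OpenCV 4.12 (cv2) and the standard library are available. Lean on these libraries where they do the work, as an engineer would, in place of code of your own. Each camera call takes 0.05 s, during which the arm holds its last target. There are 200 camera calls.

## Working session

There is one attempt and no reset: what is moved stays moved. The work goes in short steps, Python scripts to look and compute and a tool call to move; the robot and the scene stay as the last step left them, time stands still between calls to the robot, and variables do not carry over. Pictures are saved under pics/ and viewed, at most 10 in all, crops included, and the job is handed in when it is done.

```bash
mkdir -p pics; cat > h.py <<'E'
import numpy as np, cv2
from scipy.spatial.transform import Rotation as R
from cell import bot, vision
def snap(n,f=None):
    s=vision.snapshot(n)
    if f: cv2.imwrite('pics/'+f,cv2.cvtColor(s['img'],cv2.COLOR_RGB2BGR))
    return s
def ray(s,u,v):
    f=192/np.tan(np.radians(s['fovy'])/2)
    d=R.from_quat(s['orientation']).apply([(u-s['cx'])/f,(v-s['cy'])/f,1.])
    return np.array(s['xyz']),d
def onz(s,u,v,z):
    o,d=ray(s,u,v); return o+d*(z-o[2])/d[2]
def proj(s,p):
    f=192/np.tan(np.radians(s['fovy'])/2)
    q=R.from_quat(s['orientation']).inv().apply(np.array(p)-s['xyz'])
    return q[0]/q[2]*f+s['cx'],q[1]/q[2]*f+s['cy']
def tri(s1,p1,s2,p2):
    a,d=ray(s1,*p1); b,e=ray(s2,*p2)
    t=np.linalg.lstsq(np.c_[d,-e],b-a,rcond=None)[0]
    return (a+d*t[0]+b+e*t[1])/2, np.linalg.norm(a+d*t[0]-b-e*t[1])
E
python3 - <<'E'
from h import *
a=snap('top','a.png');b=snap('side','b.png')
for s in(a,b):print({k:v for k,v in s.items() if k!='img'}, R.from_quat(s['orientation']).as_matrix().round(2).tolist())
o=bot.get_obs();print(o['time_s'],o['ee_pos'],R.from_quat(o['tool_rot']).as_matrix().round(3).tolist(),bot.hold_point_z)
E
python3 -c "
import cv2,numpy as np
for n in 'ab':
    i=cv2.imread('pics/%s.png'%n); cv2.imwrite('pics/%s2.png'%n,cv2.resize(i,(800,600),interpolation=2))"
```

```text
{'fovy': 43.6184652195806, 'cx': 251.3340815795706, 'cy': 185.7307760909005, 'xyz': array([ 0.3532429 , -0.07988403,  1.35051748]), 'orientation': array([ 0.71023121, -0.69754588,  0.05669666, -0.07607141])} [[0.02, -0.98, 0.19], [-1.0, -0.02, 0.03], [-0.03, -0.19, -0.98]]
{'fovy': 57.22721281042686, 'cx': 251.71094097030164, 'cy': 192.5873403635605, 'xyz': array([0.25008649, 0.72205134, 0.44646991]), 'orientation': array([-0.17841997,  0.82569506, -0.52051348,  0.12433704])} [[-0.91, -0.17, 0.39], [-0.42, 0.39, -0.82], [-0.02, -0.9, -0.43]]
0.1 [ 0.20711241 -0.58944536  0.21414289] [[0.943, 0.331, -0.0], [0.331, -0.943, 0.001], [0.0, -0.001, -1.0]] -0.0188
```

View pics/a2.png

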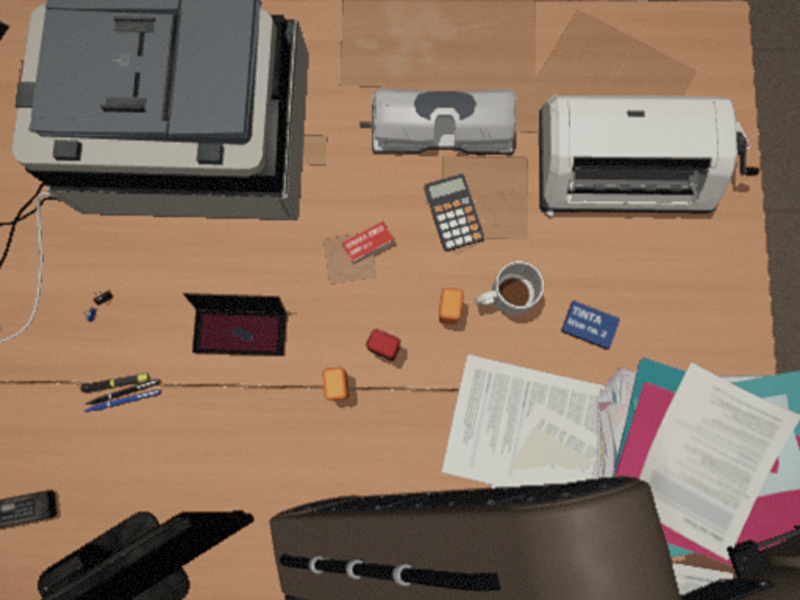

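View pics/b2.png

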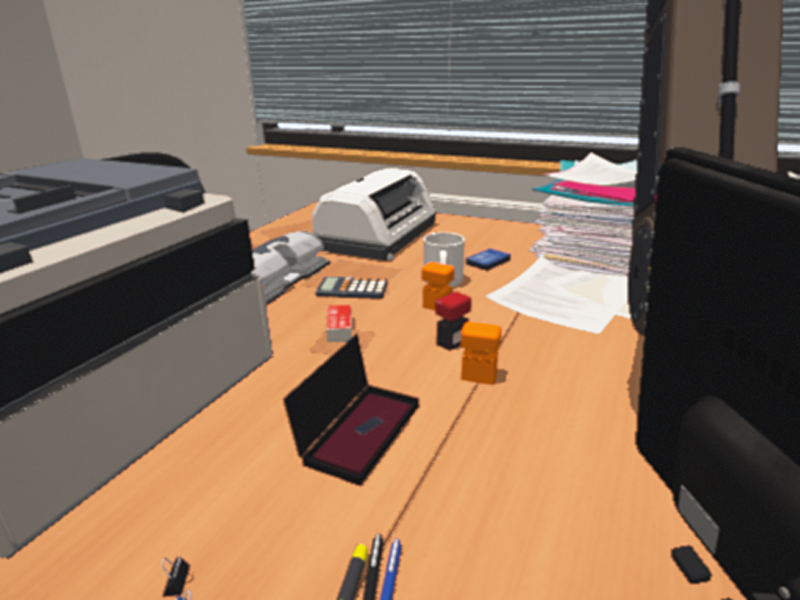

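The pictures show the open case at about (240,325) in the top view, with its hinge towards the top of the image (world +x). There are three stamp-shaped things in the top view: orange at (452,305), orange at (335,383), and red with a dark body at (383,345). The red one fits the description. The red thing at (368,242) is the flat staple carton. I'll confirm in one crop and measure.

```bash
python3 - <<'E'
from h import *
a=snap('top');b=snap('side')
A=a['img'];c=A[180:260,110:270]
B=b['img'];d=B[180:310,180:330]
I=np.zeros((600,800,3),np.uint8)
I[:400]=cv2.resize(c,(800,400),interpolation=2)[:, :]
t=cv2.resize(B[182:250,270:330],None,fx=2.9,fy=2.9,interpolation=2);I[400:400+t.shape[0],:t.shape[1]]=t[:200]
t=cv2.resize(B[215:310,180:272],None,fx=2.1,fy=2.1,interpolation=2);I[400:400+t.shape[0],300:300+t.shape[1]]=t[:200]
cv2.imwrite('pics/c.png',I[:,:,::-1])
for s,n in((a,'top'),(b,'side')):
    h=cv2.cvtColor(s['img'],cv2.COLOR_RGB2HSV)
    m=(((h[...,0]<4)|(h[...,0]>170))&(h[...,1]>170)&(h[...,2]>70)).astype(np.uint8)
    n_,_,st,ce=cv2.connectedComponentsWithStats(m)
    lab=_
    for i in range(1,n_):
        if st[i,4]>40: print(n,st[i],ce[i].round(1),cv2.minAreaRect(np.argwhere(lab==i)[:,::-1].astype(np.float32)))
    if n=='top':
        g=(h[...,2]<75).astype(np.uint8); g[:,:115]=0;g[:, 195:]=0;g[:183]=0;g[232:]=0
        n2,l2,s2,c2=cv2.connectedComponentsWithStats(g);print(s2[1:],c2[1:])
E
```

```text
top [235 218  20  11  56] [244.7 224. ] ((243.83612060546875, 223.4896240234375), (19.389114379882812, 7.08572244644165), 14.931416511535645)
[[ 118  188   66   40 2183]] [[152.43701328 207.47274393]]
side [279 187  22  18 274] [289.6 195.3] ((289.800048828125, 195.1000213623047), (15.20526123046875, 21.913463592529297), 63.43495178222656)
side [212 196  12  13  84] [219.2 200.5] ((217.5, 202.0), (11.0, 12.0), -0.0)
```

View pics/c.png

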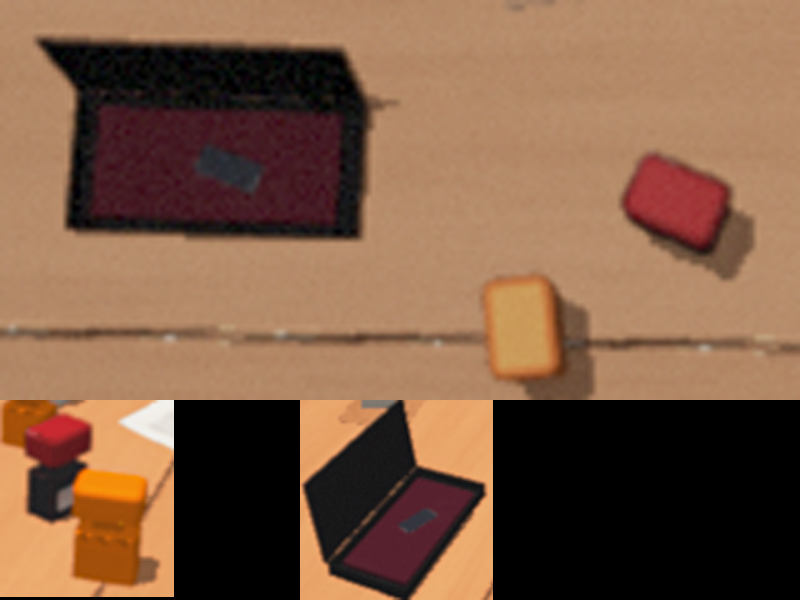

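The crop confirms it: the stamp is the red-topped one with a dark body, at top pixel (245.6,220.4). The two orange ones are look-alikes. The case rim corners sit near (123.4,226), (182,227.6), (183.6,199.6) and (125.4,199).

```bash
python3 - <<'E'
from h import *
a=snap('top');b=snap('side')
for n,p in dict(BL=(123.4,226),BR=(182,227.6),TR=(183.6,199.6),TL=(125.4,199)).items(): print(n,onz(a,*p,.014).round(4))
h=cv2.cvtColor(a['img'],cv2.COLOR_RGB2HSV)
m=(((h[...,0]<5)|(h[...,0]>165))&(h[...,1]>130)&(h[...,2]>80)).astype(np.uint8)
m[:, :230]=0; m[:205]=0;m[240:]=0;m[:,265:]=0
p=np.argwhere(m)[:,::-1]
P=np.array([onz(a,u,v,.08)[:2] for u,v in p]).astype(np.float32)
print(len(p),p.mean(0),P.mean(0),cv2.minAreaRect(P))
# side tray corners and lid free corners; crop offset (180,215), scale 2.1, shift(300,400)
sp=lambda x,y:(180+(x-300)/2.1,215+(y-400)/2.1)
for n,z in (('near',(410,590)),('right',(485,487)),('left',(330,563)),('back',(416,467))):print(n,onz(b,*sp(*z),.014).round(4))
tp=lambda x,y:(110+x/5,180+y/5)
print('lidA',tri(a,tp(40,40),b,sp(305,486)),'lidB',tri(a,tp(345,50),b,(357/800*512,340*.64)))
for n,u,v,z in(('orange1',335,383,.08),('orange2',452,305,.08),('mughandle',480,298,.05),('mug',518,290,.09),('staple',368,242,.02)):print(n,onz(a,u*.64,v*.64,z).round(3))
E
```

```text
BL [0.4865 0.3169 0.014 ]
BR [0.4849 0.1513 0.014 ]
TR [0.5643 0.1505 0.014 ]
TL [0.5634 0.3166 0.014 ]
248 [244.79435484 219.66129032] [ 0.50258034 -0.02687519] ((0.5025395750999451, -0.026695622131228447), (0.05062786489725113, 0.03563498333096504), 69.09172058105469)
near [0.4843 0.3202 0.014 ]
right [0.4831 0.1645 0.014 ]
left [0.5625 0.3195 0.014 ]
back [0.5619 0.1607 0.014 ]
lidA (array([0.58131566, 0.31699005, 0.08709038]), np.float64(0.000556083365276285)) lidB (array([0.57974829, 0.15288433, 0.07898412]), np.float64(0.0008405912377827141))
orange1 [0.434 0.052 0.08 ]
orange2 [ 0.57  -0.145  0.08 ]
mughandle [ 0.589 -0.195  0.05 ]
mug [ 0.597 -0.256  0.09 ]
staple [0.695 0.006 0.02 ]
```

The case is at about (0.525,0.234) with yaw near 0. The stamp is at (0.503,-0.027) with its long axis about 68° from x. First I'll turn the tool and travel to a point behind the lid.

Units first: shifts go in shares of 62.5 mm and turns go in units of 0.1 rad. So -0.053 m is -0.848, 0.03 m is 0.48, 0.1696 rad is 1.696.

>>> creep_tool(moves="0,0,-0.32,1.696,0 | 0,0,-0.32,1.696,0 | 0.48,-0.848,0,0,0 | 0.48,-0.848,0,0,0 | 0.48,-0.848,0,0,0 | 0.48,-0.848,0,0,0 | 0.48,-0.848,0,0,0 | 0.48,-0.848,0,0,0 | 0.48,-0.848,0,0,0 | 0.48,-0.848,0,0,0 | 0.48,-0.848,0,0,0 | 0.48,-0.848,0,0,0", grip_n=10)

```text
time_s: 1.8
ee_pos: [0.5087, -0.0582, 0.2548]
tool_rot: [1.0, -0.001, 0.0, 0.0]
ft_force: [1.1, -0.1, 0.0]
opening: 0.0
grip_force: 0.0
```

```bash
python3 - <<'E'
from h import *
a=snap('top','d0.png')
for p in((60,215),(300,217),(300,150)):print(onz(a,p[0]*.64,p[1]*.64,0).round(3),onz(a,p[0]*.64,p[1]*.64,.2).round(3))
E
```

```text
[0.745 0.593 0.   ] [0.687 0.493 0.2  ]
[0.747 0.137 0.   ] [0.689 0.105 0.2  ]
[0.88  0.142 0.   ] [0.802 0.11  0.2  ]
```

>>> creep_tool(moves="0.4,-0.832,0,0,0 | 0.4,-0.832,0,0,0 | 0.4,-0.832,0,0,0 | 0.4,-0.832,0,0,0 | 0.416,-0.8,0,0,0 | 0,0,0.8,0,0 | 0,0,0.8,0,0 | 0,0,0.8,0,0 | 0,0,0.64,0,0 | 0,0,0,0,0")

```text
time_s: 3.1
ee_pos: [0.6328, 0.1973, 0.0619]
tool_rot: [1.0, -0.001, -0.003, 0.001]
ft_force: [0.2, 0.4, 0.2]
opening: 0.0007
grip_force: 0.0
```

```bash
python3 - <<'E'
from h import *
s=snap('side')
cv2.imwrite('pics/e.png',cv2.resize(s['img'][150:350,130:350],(660,600))[:,:,::-1])
E
```

```text
(no output)
```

View pics/e.png

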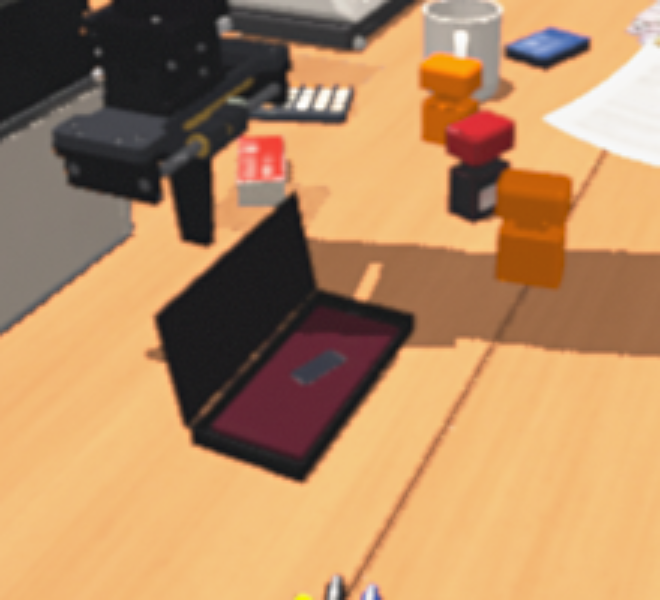

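The closed fingers are behind the lid at crop (195,240), clear of the printer. I'll push towards -x.

>>> creep_tool(moves="-0.32,0,0,0,0 | -0.32,0,0,0,0 | -0.24,0,0,0,0 | -0.24,0,0,0,0 | -0.24,0,0,0,0 | -0.32,0,0,0,0 | -0.4,0,0,0,0 | -0.4,0,0,0,0 | 0,0,0,0,0")

```text
time_s: 4.28
ee_pos: [0.4777, 0.1979, 0.0648]
tool_rot: [1.0, -0.0, -0.001, 0.0]
ft_force: [0.5, -0.5, -1.0]
opening: 0.0002
grip_force: 0.0
```

```bash
python3 - <<'E'
from h import *
s=snap('side'); t=snap('top')
I=np.hstack([cv2.resize(s['img'][200:320,170:290],(400,400)),cv2.resize(t['img'][160:260,100:200],(400,400))])
cv2.imwrite('pics/f.png',I[:,:,::-1])
E
```

```text
(no output)
```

View pics/f.png

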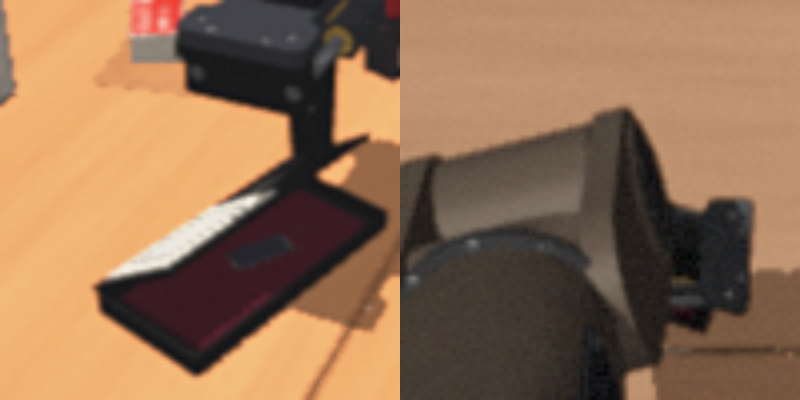

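The lid is past upright and about 30–40° open, under the fingertips with the white label up. I'll follow it down.

Converted, 0.01 m is 0.16, 0.012 m is 0.192.

>>> creep_tool(moves="0.16,0,0.16,0,0 | 0.08,0,0.192,0,0 | 0,0,0.192,0,0 | 0,0,0.096,0,0 | 0,0,0.048,0,0 | 0,0,0,0,0")

```text
time_s: 5.12
ee_pos: [0.4942, 0.1979, 0.0215]
tool_rot: [1.0, -0.001, -0.0, 0.0]
ft_force: [0.2, -0.0, -0.3]
opening: 0.0007
grip_force: 0.0
```

```bash
python3 - <<'E'
from h import *
s=snap('side')
cv2.imwrite('pics/g.png',cv2.resize(s['img'][190:310,170:290],(480,480))[:,:,::-1])
E
```

```text
(no output)
```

View pics/g.png

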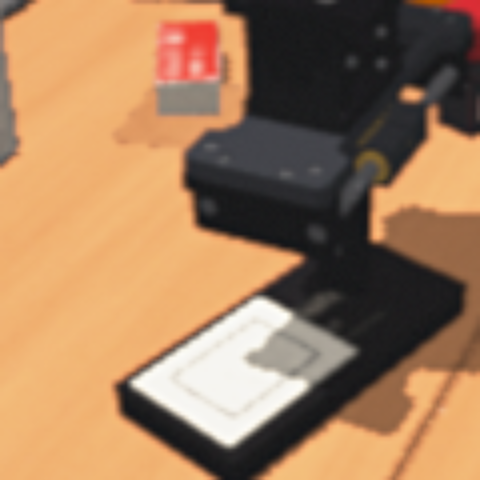

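The lid is shut, with the printed frame visible on the label at crop (245,370). Next I'll tap it, retreat and go over to the stamp.

>>> creep_tool(moves="0,0,0.032,0,0 | 0,0,-0.8,0,0 | 0,0,-0.96,0,0 | 0,0,-0.96,0,0 | 0.032,0.896,0,0,0.07 | 0.032,0.896,0,0,0.07 | 0.032,0.896,0,0,0.07 | 0.032,0.912,0,0,0.07 | 0,0,0,-1.72,0.07 | 0,0,0,-1.72,0.07 | 0,0,0,-1.72,0.07 | 0,0,0,-1.72,0.07")

```text
time_s: 6.68
ee_pos: [0.5019, -0.0272, 0.1898]
tool_rot: [0.941, 0.339, 0.0, 0.0]
ft_force: [-0.5, 0.2, -0.6]
opening: 0.0692
grip_force: 0.0
```

>>> creep_tool(moves="0,0,0,-1.72,0.07 | 0,0,0,-1.72,0.07 | 0,0,0,-1.72,0.07 | 0,0,0,0,0.07")

```text
time_s: 7.18
ee_pos: [0.5019, -0.0271, 0.1898]
tool_rot: [0.825, 0.565, 0.0, 0.0]
ft_force: [-0.7, 0.2, -0.0]
opening: 0.0701
grip_force: 0.0
```

```bash
python3 - <<'E'
from h import *
s=snap('side'); t=snap('top')
h=cv2.cvtColor(s['img'],cv2.COLOR_RGB2HSV)
m=(((h[...,0]<4)|(h[...,0]>170))&(h[...,1]>170)&(h[...,2]>60)).astype(np.uint8);m[:,:260]=0
print('side red',np.argwhere(m)[:,::-1].mean(0))
c=np.array([R.from_euler('z',69,degrees=True).apply([x,y,0])+[.5025,-.027,z] for x in(-.027,.027) for y in(-.019,.019) for z in(.056,.082)])
q=np.array([proj(s,p) for p in c]);hull=cv2.convexHull(q.astype(np.float32));M=cv2.moments(hull)
print('pred',M['m10']/M['m00'],M['m01']/M['m00'],'bbox',q.min(0),q.max(0),'meas',np.argwhere(m)[:,::-1].min(0),np.argwhere(m)[:,::-1].max(0)+1)
# label
v=cv2.cvtColor(t['img'],cv2.COLOR_RGB2HSV);w=((v[...,1]<40)&(v[...,2]>120)).astype(np.uint8);w[:,:110]=0;w[:,190:]=0;w[:185]=0;w[240:]=0
p=np.argwhere(w)[:,::-1];print(len(p))
P=np.array([onz(t,x,y,.02)[:2] for x,y in p]).astype(np.float32);print('label',cv2.minAreaRect(P),P.mean(0))
I=np.hstack([cv2.resize(s['img'][150:310,150:350],(400,320)),cv2.resize(t['img'][160:260,110:270],(400,250)).copy() if 0 else cv2.resize(t['img'][150:278,110:270],(400,320))])
cv2.imwrite('pics/i.png',I[:,:,::-1])
E
```

```text
side red [300.87128713 187.31683168]
pred 290.6447988703684 194.34832686872852 bbox [277.60440536 184.05686957] [303.88979135 204.9502835 ] meas [279 109] [422 205]
726
label ((0.5093517303466797, 0.2592551112174988), (0.11099094152450562, 0.06610237807035446), 72.94745635986328) [0.5128267  0.27016702]
```

View pics/i.png

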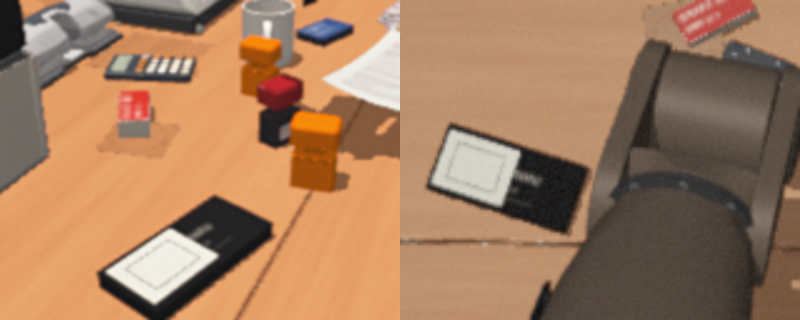

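The case turned about 16° during the shutting but the lid lies flat shut, with the label clear at (470,165). The stamp still stands. I'll descend and grip, then re-measure the label.

>>> creep_tool(moves="0,0,0.8,0,0.07 | 0,0,0.72,0,0.07 | 0,0,0.4,0,0.07 | 0,0,0.288,0,0.07 | 0,0,0,0,0.07 | 0,0,0,0,0.02 | 0,0,0,0,0.02 | 0,0,0,0,0.02 | 0,0,0,0,0.02 | 0,0,0,0,0.02", grip_n=30)

```text
time_s: 8.52
ee_pos: [0.5021, -0.0272, 0.0519]
tool_rot: [0.825, 0.566, 0.0, 0.0]
ft_force: [0.6, -0.6, 2.5]
opening: 0.0382
grip_force: 29.9
```

```bash
python3 - <<'E'
from h import *
t=snap('top')
v=cv2.cvtColor(t['img'],cv2.COLOR_RGB2HSV);w=((v[...,1]<60)&(v[...,2]>120)).astype(np.uint8);w[:,:110]=0;w[:,190:]=0;w[:185]=0;w[240:]=0
w=cv2.morphologyEx(w,cv2.MORPH_OPEN,np.ones((3,3)))
n,l,st,ce=cv2.connectedComponentsWithStats(w);i=1+st[1:,4].argmax();print(st[i],ce[i])
c,_=cv2.findContours((l==i).astype(np.uint8),0,1);hu=cv2.convexHull(max(c,key=cv2.contourArea)).reshape(-1,2)
P=np.array([onz(t,x,y,.02)[:2] for x,y in hu]).astype(np.float32);print('label',cv2.minAreaRect(P))
Q=np.argwhere(l==i)[:,::-1];Q=np.array([onz(t,x,y,.02)[:2] for x,y in Q]);print(Q.mean(0));C=np.cov(Q.T);e,V=np.linalg.eigh(C);print(V[:,1],np.degrees(np.arctan2(V[1,1],V[0,1])),np.sqrt(12*e))
E
```

```text
[123 202  35  30 721] [139.77808599 216.72676838]
label ((0.5129073858261108, 0.2708472013473511), (0.08674062043428421, 0.06610237061977386), 72.94747924804688)
[0.51280406 0.27069426]
[0.29362727 0.95591999] 72.92475954217517 [0.06626523 0.08615587]
```

Converted, -0.03 m is -0.48, -0.035 m is -0.56.

>>> creep_tool(moves="0,0,-0.16,0,0.02 | 0,0,-0.48,0,0.02 | 0,0,-0.56,0,0.02 | 0,0,-0.56,0,0.02 | 0,0,0,0,0.02 | 0,0,0,0,0.02")

```text
time_s: 9.32
ee_pos: [0.5015, -0.027, 0.1613]
tool_rot: [0.825, 0.566, -0.0, -0.0]
ft_force: [0.2, 0.4, -0.8]
opening: 0.0382
grip_force: 29.9
```

```bash
python3 - <<'E'
from h import *
o=bot.get_obs()
p=np.array(o['ee_pos']);T=R.from_quat(o['tool_rot'])
print(p, T.inv().apply(np.array([.5128,.2707,p[2]])-p))
E
```

```text
[ 0.50152311 -0.02700831  0.16134718] [ 2.81814722e-01 -9.66326502e-02 -5.08466571e-06]
```

Converted, 0.03 m is 0.48, 0.05 m is 0.8, -0.0717 rad is -0.717.

>>> creep_tool(moves="0.48,-0.1648,0,0,0.02 | 0.8,-0.2736,0,0,0.02 | 0.8,-0.2736,0,0,0.02 | 0.8,-0.2736,0,0,0.02 | 0.8,-0.2736,0,0,0.02 | 0.56,-0.192,0,0,0.02 | 0.2688,-0.0944,0,0,0.02 | 0,0,0,-0.717,0.02 | 0,0,0.48,0,0.02 | 0,0,0.48,0,0.02 | 0,0,0.16,0,0.02 | 0,0,0,0,0.02")

```text
time_s: 10.82
ee_pos: [0.5132, 0.2701, 0.0912]
tool_rot: [0.804, 0.595, -0.001, -0.0]
ft_force: [0.0, 0.6, -1.0]
opening: 0.0386
grip_force: 29.9
```

```bash
python3 - <<'E'
from h import *
o=bot.get_obs();p=np.array(o['ee_pos']);T=R.from_quat(o['tool_rot']);print(p,o['ft_force'])
s=snap('side')
t=snap('top')
I=np.hstack([cv2.resize(s['img'][190:315,160:285],(500,500),interpolation=2),cv2.resize(t['img'][180:255,105:180],(300,300),interpolation=2)[[*range(300)]+[0]*200]])
cv2.imwrite('pics/j.png',I[:,:,::-1])
# predicted stamp foot corners/handle corners in side
off=.0519+0-0
zb=p[2]-.0519
for n,z,a,b in(('handle top',zb+.082,.027,.019),('handle bot',zb+.056,.027,.019),('foot',zb,.025,.017)):
    print(n,[tuple(np.round((np.array(proj(s,p*[1,1,0]+[0,0,z]+T.apply([i*a,j*b,0])))-[160,190])*4).astype(int)) for i,j in((1,1),(1,-1),(-1,-1),(-1,1))])
L=R.from_euler('z',72.9,degrees=True)
print('frame',[tuple(np.round((np.array(proj(s,L.apply([i*.0285,j*.021,0])+[.5128,.2707,.02]))-[160,190])*4).astype(int)) for i,j in((1,1),(1,-1),(-1,-1),(-1,1))])
print('label',[tuple(np.round((np.array(proj(s,L.apply([i*.042,j*.032,0])+[.5128,.2707,.02]))-[160,190])*4).astype(int)) for i,j in((1,1),(1,-1),(-1,-1),(-1,1))])
E
```

```text
[0.51319478 0.27010233 0.09115767] [ 0.01051933  0.55807754 -0.98713135]
handle top [(np.int64(198), np.int64(187)), (np.int64(260), np.int64(220)), (np.int64(349), np.int64(167)), (np.int64(287), np.int64(138))]
handle bot [(np.int64(202), np.int64(238)), (np.int64(263), np.int64(272)), (np.int64(350), np.int64(217)), (np.int64(290), np.int64(187))]
foot [(np.int64(217), np.int64(341)), (np.int64(270), np.int64(373)), (np.int64(347), np.int64(319)), (np.int64(295), np.int64(290))]
frame [(np.int64(272), np.int64(416)), (np.int64(208), np.int64(375)), (np.int64(296), np.int64(317)), (np.int64(360), np.int64(353))]
label [(np.int64(268), np.int64(444)), (np.int64(170), np.int64(380)), (np.int64(299), np.int64(295)), (np.int64(396), np.int64(349))]
```

View pics/j.png

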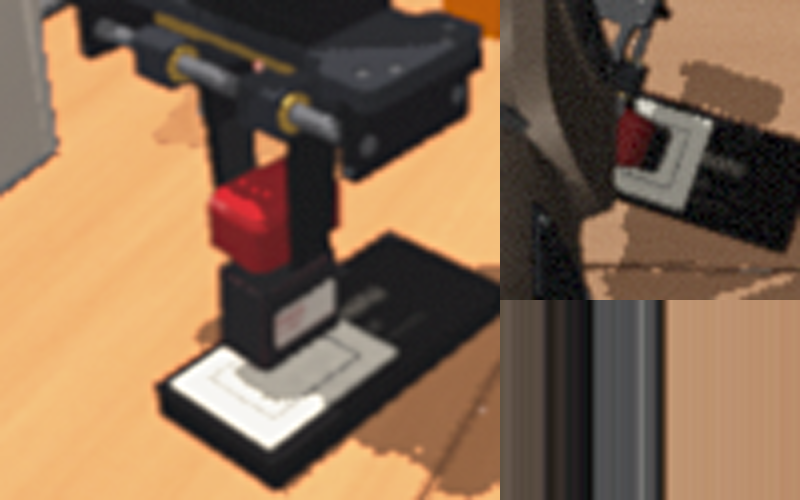

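The stamp hangs centred and square above the frame. Its foot spans crop x 222–338 and the predicted and observed positions agree within about 1 mm. I'll lower it slowly.

Converted, 0.006 m is 0.096, 0.008 m is 0.128.

>>> creep_tool(moves="0,0,0.128,0,0.02 | 0,0,0.096,0,0.02 | 0,0,0.032,0,0.02 | 0,0,0.024,0,0.02 | 0,0,0.024,0,0.02 | 0,0,0.024,0,0.02 | 0,0,0,0,0.02 | 0,0,0,0,0.02", grip_n=40)

```text
time_s: 11.92
ee_pos: [0.5133, 0.2706, 0.0713]
tool_rot: [0.804, 0.595, 0.0, 0.0]
ft_force: [-0.7, -0.7, 2.0]
opening: 0.0379
grip_force: 39.9
```

>>> creep_tool(moves="0,0,0.024,0,0.02 | 0,0,0.024,0,0.02 | 0,0,0,0,0.02")

```text
time_s: 12.3
ee_pos: [0.5134, 0.2705, 0.0681]
tool_rot: [0.804, 0.595, 0.0, 0.0]
ft_force: [1.0, -0.1, 4.2]
opening: 0.0382
grip_force: 39.9
```

Converted, 0.0015 m is 0.024.

>>> creep_tool(moves="0,0,0.024,0,0.02 | 0,0,0.024,0,0.02 | 0,0,0.024,0,0.02 | 0,0,0,0,0.02 | 0,0,0,0,0.02 | 0,0,0,0,0.02")

```text
time_s: 13.05
ee_pos: [0.5135, 0.2706, 0.0637]
tool_rot: [0.804, 0.595, 0.0, 0.0]
ft_force: [0.9, -1.5, 5.5]
opening: 0.0382
grip_force: 39.9
```

```bash
python3 - <<'E'
from h import *
s=snap('side')
for _ in range(3):
    o=bot.get_obs();print(o['ee_pos'],o['ft_force']);snap('top')
cv2.imwrite('pics/k.png',cv2.resize(s['img'][190:315,160:285],(600,600),interpolation=2)[:,:,::-1])
E
```

```text
[0.51345892 0.27056773 0.06369863] [ 1.45482466 -1.00285759  5.30180064]
[0.51349915 0.2705816  0.06370355] [ 0.767434   -1.17193871  4.77269132]
[0.51351413 0.27056276 0.06371923] [ 1.49785753 -2.189973    5.37604055]
```

View pics/k.png

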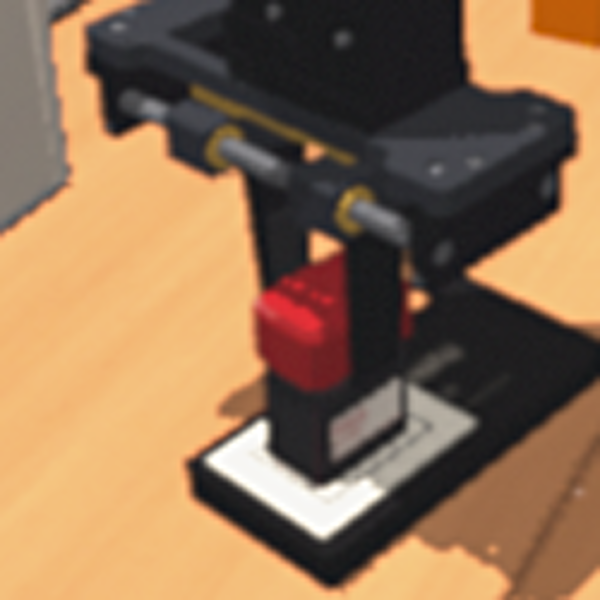

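The stamp stands flat in the frame, with the foot centre near (338,441) against the label centre (341,440), an offset of about 2 mm. The handle is down 6–8 mm. I'll press 1 mm more for margin, settle and hand in.

Converted, 0.001 m is 0.016.

>>> creep_tool(moves="0,0,0.016,0,0.02 | 0,0,0,0,0.02 | 0,0,0,0,0.02 | 0,0,0,0,0.02")

```text
time_s: 13.75
ee_pos: [0.5135, 0.2706, 0.0628]
tool_rot: [0.804, 0.595, 0.0, 0.0]
ft_force: [0.8, -0.8, 6.4]
opening: 0.0379
grip_force: 39.9
```

```bash
python3 -c "
from cell import bot
print(bot.finish_job())"
```

```text
the job is handed in; nothing more can be done
None
```

I handed the job in with the lid shut and the stamp held pressed inside the label frame: about 2 mm off centre, handle an estimated 8–9 mm down, about 6.4 N at the wrist. The hand-in returned no verdict; the case turned about 16° while I shut the lid, and I placed the stamp to its new position.

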